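# Bracket from the die to the wash tray, then open the cleaner jug's safety cap

### The job

The steel U-bracket just pressed is still sitting in the open bending die: lift it out, set it down in the steel wash tray without dropping it, and let go of it. Then open the cleaner jug that stands in its bench holder: push its safety cap down, keep it down while you twist it anticlockwise until it is free, and lift it off. Finish still holding the cap, level and about 6 cm clear straight above the open neck, with the jug left standing in its holder and everything else on the bench left where it is.

Things in the scene. Friction and masses are not known exactly. Their poses are not given: they have to be found in the camera images.
- bracket_mid (a point): Loose U-bracket of bare 3 mm steel, about 90 g, standing open side up in the die. 44 mm wide over its two legs (along its y), 30 mm long (x), 56 mm high (z); leg tops rounded, 15 mm radius. This point is its centre, 28 mm above its underside. The lower 22 mm sits in the cavity, 34 mm stands above the die's face: grip it there across the outsides of both legs.
- die: Lower half of a U-bending press tool, fixed: base plate 130 (x) x 150 (y) x 18 mm high, on it a steel block 100 x 100 mm, top face 60 mm above the bench, with a 33 (x) x 47 (y) mm cavity 22 mm deep in its middle (1.5 mm play round the bracket). Origin: centre of its underside, on the bench. Place, yaw and side of the bench vary; its axes are the bracket's.
- tray: Open stainless wash tray, fixed: 240 (x) x 160 (y) x 35 mm high, walls and floor 3 mm. Origin: centre of its underside, on the bench. A cleaning brush lies across its far (+x) end, covering tray x from about 55 mm on.
- tray_spot (a point): Point on the tray's inner floor (3 mm above the bench), 35 mm to tray -x of the tray's centre: the middle of the floor that the brush leaves free (75 mm or more to each wall, about 85 mm to the brush). Axes are the tray's.
- holder: Grey sheet-metal bottle holder screwed to the bench: open box 115 (x) x 85 (y) x 45 mm high, 3 mm floor, two small screw flanges; the jug stands in it with 2 mm play all round, so it cannot turn. Origin: centre of its underside, on the bench. Place, yaw and side of the bench vary.
- neck (a point): Centre of the rim of the jug's neck; axes are the jug's, z up. Loose oblong white plastic jug, about 1.1 kg, 105 (x) x 75 (y) mm, 136 mm high to the shoulder, then a cone to the neck; rim 180.5 mm above its underside, 183.5 mm above the bench. Neck 33 mm across with three bayonet lugs out to 42 mm diameter. Lifting a cap that is still locked lifts the jug.
- cap_mid (a point): Grey round push-and-turn cap, 52 mm diameter with ribbed skirt, 29 mm high, 50 g, held on the neck by a sprung bayonet. This point is on its axis, half-way up: closed, 1 mm below the neck's rim (182.5 mm above the bench; underside at 168 mm). z up; its x lies along the jug's x when locked. It must rise 16 mm to leave the neck. See liner for how it unlocks.
- liner (a joint): How far (m) the cap is pushed down against its spring: 0 closed, 0.0065 hard stop; a little below 0 once the cap is off. 5 N before it moves, 8.6 N at 4 mm, 11 N at the stop. Push 4 mm or more, keep it down and turn anticlockwise seen from above: hooks passed by 0.8 rad, then free to lift straight off; stop at about 1.35 rad. A turn of about 1.05 rad is best.
- brush: Bystander: cleaning brush 140 mm long lying along tray y at the tray's far end, 42 mm wide, 20 mm high. Origin: middle of its underside.
- punch: Bystander: loose steel punch of the press tool, standing nose down just beyond the die, 60 x 66 mm, 89 mm high. Origin: centre of underside.
- blanks: Bystander: stack of four flat steel strips 30 x 142 mm, 12 mm high, on the robot's side of the die. Origin: centre of underside.
- tin: Bystander: round metal grease tin with a slip lid, 71 mm diameter, 60 mm high, near the jug on its far side. Origin: centre of underside.
- tape: Bystander: roll of paper tape 90 mm diameter, 24 mm high, lying on the robot's side of the jug holder. Origin: centre of underside.
- carton: Bystander: small open carton of screws 85 x 75 x 45 mm at the far side of the bench. Origin: centre of underside.
- wrench: Bystander: steel wrench 170 mm long, 8 mm thick, lying at the far side of the bench. Origin: middle of underside.

How it is judged (in metres and radians):
On the way, in this order (a step that is already met when the one before it is completed fails the run):
1. the bracket is lifted clear of the die (z of bracket_mid in the frame of die above 0.095 m and contact force between bracket and the fingers above 0.3 N and contact force between bracket and die below 0.05 N), for 0.1 s.
2. the bracket rests in the wash tray, let go (x of bracket_mid in the frame of tray between -0.118 and 0.118 m and y of bracket_mid in the frame of tray between -0.078 and 0.078 m and z of bracket_mid in the frame of tray below 0.045 m and contact force between bracket and the fingers below 0.05 N and linear speed of bracket below 0.03 m/s and contact force between bracket and tray above 0.2 N), for 0.2 s.
3. the jug's cap, gripped, is pressed down (z of cap_mid in the frame of neck below -0.0045 m and horizontal distance between cap_mid and neck below 0.006 m and contact force between cap and the fingers above 2 N and angle between neck's own z axis and vertical below 0.08 rad), for 0.05 s.
4. the cap is twisted free while still on the neck (angle between the x axis of cap_mid and the x axis of neck, either way round above 0.6 rad and z of cap_mid in the frame of neck below 0.01 m and horizontal distance between cap_mid and neck below 0.006 m and angle between neck's own z axis and vertical below 0.08 rad), for 0.05 s.
At the end, for the whole second after the job is handed in: The fingers hold the cap still and level (0.25 rad), its underside 3 to 12.5 cm above the neck rim and within 30 mm of the neck axis, clear of the jug; the jug stands upright (0.08 rad) on the holder floor (within 6 mm); the bracket is at rest inside the tray, let go (z of cap_mid in the frame of neck between 0.045 and 0.14 m and horizontal distance between cap_mid and neck below 0.03 m and angle between cap_mid's own z axis and vertical below 0.25 rad and contact force between cap and the fingers above 2 N and contact force between cap and jug below 0.05 N and linear speed of each of cap, bracket below 0.03 m/s and z of neck in the frame of holder between 0.178 and 0.19 m and angle between neck's own z axis and vertical below 0.08 rad and x of bracket_mid in the frame of tray between -0.118 and 0.118 m and y of bracket_mid in the frame of tray between -0.078 and 0.078 m and z of bracket_mid in the frame of tray below 0.045 m and contact force between bracket and the fingers below 0.05 N); the arm keeps its last pose, push and grip.
It fails at once if the bracket is dropped (falls free faster than 0.8 m/s, about 3 cm) (linear speed of bracket above 0.8 m/s and contact force between bracket and the fingers below 0.01 N).
It fails at once if the jug is lifted out of its seat (15 mm) or tipped (0.25 rad) (z of neck in the frame of holder above 0.1985 m or angle between neck's own z axis and vertical above 0.25 rad).
It fails at once if something else on the bench is shoved more than 25 mm (distance of any of brush, punch, blanks, tin, tape, carton, wrench from where it was at the start of the episode above 0.025 m).
It also fails if it takes over 48 s, if anything falls off the work surface, if the arm or the gripper's body presses on something with over 40 N, if the wrist force passes 120 N, or if a joint passes its speed limit or range.

### The arm

A 6-joint arm with a two-finger parallel gripper is mounted at the origin on the work surface. World frame = base frame: x ahead of the robot, y to its left, z up, the work surface at z = 0. Lengths are in m, angles in degrees, forces in N, time in s.
With the tool pointing down it reaches from about 0.4 to 0.825 m from the base axis. Payload 7 kg.
Tool frame: the origin (TCP) lies midway between the tips of the shut fingers; the grasp point (between the pads) lies r.grasp_offset behind it (r.grasp_offset is the distance from the TCP to the grasp point, in m); z points along the fingers, y is the direction in which the jaws open and shut (so a half turn about z gives the same grasp; the last joint's range is limited). The gripper opens to 88 mm and grips with 3 to 60 N. Pads are 19 mm wide; open, the fingers measure 130 mm over their backs; the gripper's body (78 mm by 193 mm) begins 47 mm behind the grasp point.
Start: joints at [-51.618, 20.546, 0.682, 0, -70.136, -16.507], TCP at [0.251, -0.626, 0.227] pointing down, gripper open.
Joint ranges: [-176.03, 176.03], [-82.01, 121.73], [-58.28, 71.71], [-173.87, 95.51], [-174.79, -0.11], [-173.66, 173.66]. Speed limits (degrees/s): [136.94, 136.94, 172.46, 180, 180, 180].

### API

Orientations are given as [roll, pitch, yaw] about the fixed x, y, z axes, in that order (R = Rz(yaw) Ry(pitch) Rx(roll)).
In Python, from plant import status, imaging, r gives the robot as it stands.
- The arm moves only by the tool apply_moves, never from a script. Its argument "moves" is a list of rows, each a list of 6 numbers: the shift along the tool's x, y, z in units of 200 mm (1.0 is 200 mm), then the turn, a rotation vector about the tool's x, y, z in units of 90 degrees (1.0 is 90 degrees). In form: [[tx, ty, tz, rx, ry, rz], ...]. A call has 1 to 12 rows; each row is the pose to reach, as a shift and turn from the pose measured when the call began, along the tool's axes at that moment; what a row does not reach only later rows make up. A row lasts 1/8 s, in which the tool goes at most 62.5 mm and 10.7 degrees, less where a joint would pass 70% of its speed; a pose out of reach is approached as far as the arm can. A call with a number of a shift or a turn outside -1 to 1 is refused whole. A call with a gripper value outside its range is refused whole. "hand" is the closure, from -1 (fully open) to 1 (shut), set as the call begins (left out, the last holds). The fingers move at their own pace and stop on an object; "grip_force" is the grip in N (left out, the last holds). Time passes only in rows, so rows that repeat a pose let the fingers close. It gives the time, the measured TCP pose, the force and the opening at its end, in the units of the state.
- status.get_state(): the state, without advancing time (a new reading comes with each control period).
- imaging.capture(name): name is "scene" or "top"; returns (picture, depth): 400x640x3 uint8, blue, green, red; 400x640 float32, m along the optical axis (not along the pixel's ray), 0 where there is no reading.
- imaging.camera_info(name): a dict with "fx", "fy", "cx", "cy" (pixels), "T" (4x4, takes a point from camera to world coordinates). Camera axes: x right, y up, looking along -z (the intrinsics and any distortion apply to the point x, -y, -z); pixel columns grow to the right and rows downward; lengths in m; the calibration is good to about 2 mm. A picture is of the moment at which its call begins. camera_info takes no time and is no camera call.
- r.close_job(): hands the job in, once; it reports no verdict.
The state is a dict: "time_s": time; "joints": joint angles; "qd": joint speeds; "joint_torque": joint torques, N m; "tcp_pos": TCP position; "eef_rot": TCP orientation; "contact_force": force on the tool from outside, world axes, zero at the start; "moment": the same for the moment, N m; "gripper_width": finger opening in m.
Only numpy, scipy, OpenCV 4.12 (cv2) and the standard library are available. Lean on these libraries where they do the work, as an engineer would, in place of code of your own. Each camera call takes 0.05 s, during which the arm holds its last target.

## Working session

There is one attempt and no reset: what is moved stays moved. The work goes in short steps, Python scripts to look and compute and a tool call to move; the robot and the scene stay as the last step left them, time stands still between calls to the robot, and variables do not carry over. Pictures are saved under pics/ and viewed, and the job is handed in when it is done.

Besides the shell and the picture viewer there is one more tool, called after "Emit:" by a JSON object that holds its "op" and its "data". apply_moves: Moves the arm, as the interface text tells. Its arguments: {"type":"object","properties":{"moves":{"type":"array","items":{"type":"array","items":{"type":"number"}}},"hand":{"type":"number"},"grip_force":{"type":"number"}},"required":["moves"]}

```bash
ls; mkdir -p pics
python3 - <<'E'
from plant import status, imaging, r
import cv2, numpy as np
print(status.get_state()); print(r.grasp_offset)
for n in ("scene","top"):
    p,d=imaging.capture(n); cv2.imwrite(f"pics/{n}0.png",p); np.save(f"{n}0.npy",d)
    print(n,imaging.camera_info(n))
E
```

```text
pics
{'time_s': 0.0, 'joints': array([-5.16185951e+01,  2.05897729e+01,  6.33257010e-01, -1.92121550e-02,
       -7.01354598e+01, -1.65078847e+01]), 'qd': array([-0.00148234, -0.00039584, -0.07572203, -0.01521202,  0.08846911,
        0.0226854 ]), 'joint_torque': array([ 1.01296533e-03, -5.82719600e+01,  2.93048805e+01,  6.99729055e+00,
        6.71991846e-03, -1.97855657e-04]), 'tcp_pos': array([ 0.25127437, -0.62595848,  0.22564038]), 'eef_rot': array([ 1.79906683e+02, -8.82078385e-03, -1.58133015e+02]), 'contact_force': array([-1.03516362,  0.55944044, -0.21971426]), 'moment': array([0.01127041, 0.0055886 , 0.07750909]), 'gripper_width': 0.08788537195384175}
0.0188
scene {'fx': 467.78209854068115, 'fy': 467.78209854068115, 'cx': 327.57151164960345, 'cy': 202.30529448279844, 'T': array([[ 0.80607096, -0.3397723 ,  0.48456619,  1.17530148],
       [ 0.59137185,  0.43060967, -0.6818025 , -0.87829069],
       [ 0.02299871,  0.83614   ,  0.54803372,  0.82916148],
       [ 0.        ,  0.        ,  0.        ,  1.        ]])}
top {'fx': 471.0047703124522, 'fy': 471.0047703124522, 'cx': 317.4952758346654, 'cy': 197.95228597869894, 'T': array([[ 0.04360988,  0.97884414, -0.19990579,  0.35685936],
       [-0.99903383,  0.04381685, -0.00339098, -0.01992801],
       [ 0.00544   ,  0.19986052,  0.97980926,  1.10675697],
       [ 0.        ,  0.        ,  0.        ,  1.        ]])}
```

View pics/scene0.png

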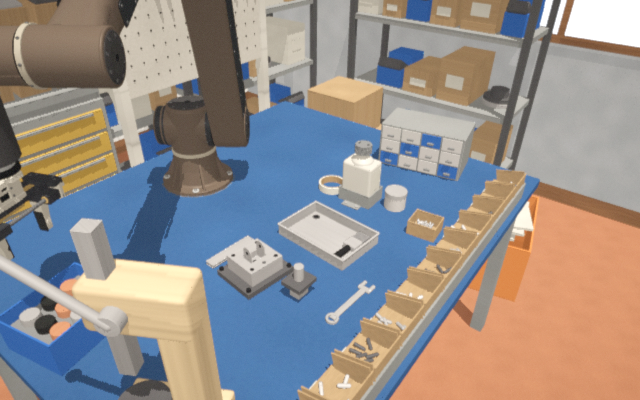

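View pics/top0.png

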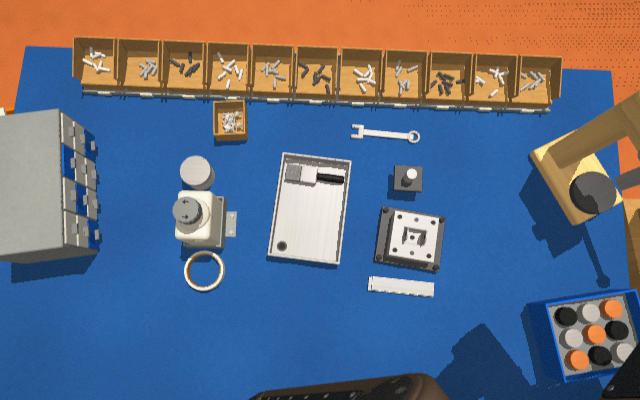

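The top view shows the die at about (410,238) with the bracket at its centre, the tray at (310,210) with the brush at its far end, and the jug cap at (187,208). The tin is at (197,172), the tape at (203,270), the punch at (408,178) and the blanks at (400,287). Next I'll localise these with depth.

```bash
cat > h.py <<'E'
import numpy as np, cv2
from plant import status, imaging, r
def cloud(name,d):
    c=imaging.camera_info(name); v,u=np.mgrid[0:400,0:640].astype(float)
    x=(u-c['cx'])/c['fx']*d; y=-(v-c['cy'])/c['fy']*d
    P=np.stack([x,y,-d,np.ones_like(d)],-1)@np.array(c['T']).T
    P=P[...,:3]; P[d<=0]=np.nan
    return P
def proj(name,X):
    c=imaging.camera_info(name); q=np.linalg.inv(c['T'])@np.r_[X,1]
    return c['cx']+c['fx']*q[0]/-q[2], c['cy']+c['fy']*q[1]/q[2]
E
python3 - <<'E'
from h import *
print(imaging.camera_info('top').keys())
for n in('top','scene'):
    d=np.load(n+'0.npy'); P=cloud(n,d)
    np.save(n+'P.npy',P)
P=np.load('topP.npy')
for (u,v) in [(110,300),(480,200),(300,350),(350,330),(310,230),(275,150),(187,208),(196,165),(205,288),(400,287),(395,225),(430,250),(394,212)]:
    print(u,v,np.round(P[v,u],4))
S=np.load('sceneP.npy')
for (u,v) in [(300,160),(430,190),(362,150),(255,250)]: print(u,v,np.round(S[v,u],4))
t=cv2.imread('pics/top0.png')
cv2.imwrite('pics/z_die.png',cv2.resize(t[195:305,360:460],None,fx=5.4,fy=5.4,interpolation=cv2.INTER_CUBIC))
cv2.imwrite('pics/z_jug.png',cv2.resize(t[145:300,150:250],None,fx=3.8,fy=3.8,interpolation=cv2.INTER_CUBIC))
s=cv2.imread('pics/scene0.png')
cv2.imwrite('pics/z_sdie.png',cv2.resize(s[225:305,200:320],None,fx=6,fy=6,interpolation=cv2.INTER_CUBIC))
cv2.imwrite('pics/z_sjug.png',cv2.resize(s[130:215,310:415],None,fx=6,fy=6,interpolation=cv2.INTER_CUBIC))
E
```

```text
dict_keys(['fx', 'fy', 'cx', 'cy', 'T'])
110 300 [0.3231 0.4465 0.0046]
480 200 [ 0.5952 -0.4063 -0.0006]
300 350 [0.2324 0.0079 0.0022]
350 330 [ 0.2805 -0.1031  0.0009]
310 230 [ 0.5043 -0.0018  0.002 ]
275 150 [0.6966 0.0927 0.0036]
187 208 [0.5109 0.2377 0.1974]
196 165 [0.6351 0.2659 0.0602]
205 288 [0.3594 0.2283 0.0235]
400 287 [ 0.3812 -0.2143  0.0083]
395 225 [ 0.5167 -0.1932  0.0573]
430 250 [ 0.4638 -0.2712  0.0594]
394 212 [ 0.5465 -0.1908  0.056 ]
300 160 [ 1.902e-01  3.223e-01 -1.000e-04]
430 190 [ 0.6697  0.4339 -0.0019]
362 150 [0.518  0.2193 0.1866]
255 250 [ 0.4798 -0.2176  0.0588]
```

View pics/z_die.png

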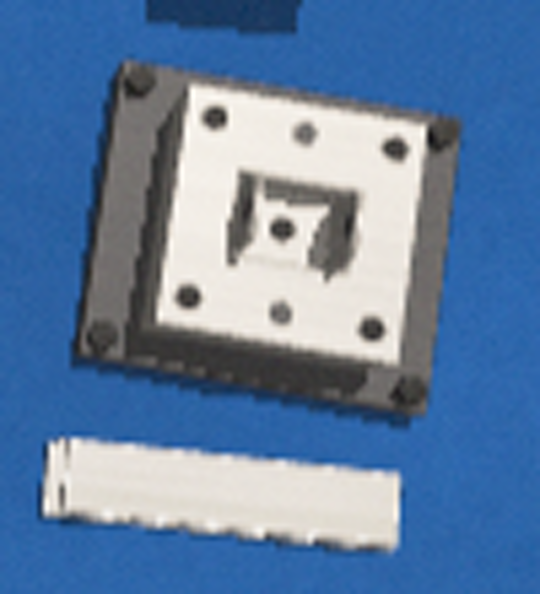

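View pics/z_jug.png

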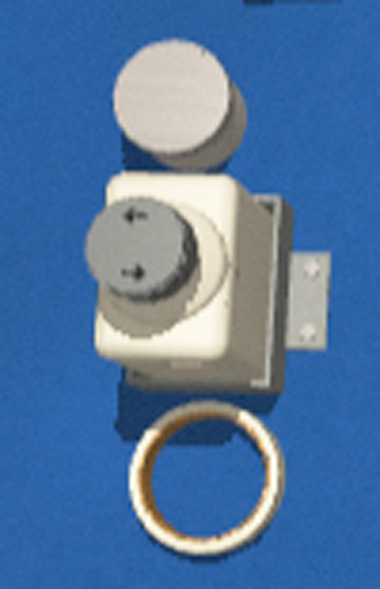

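View pics/z_sdie.png

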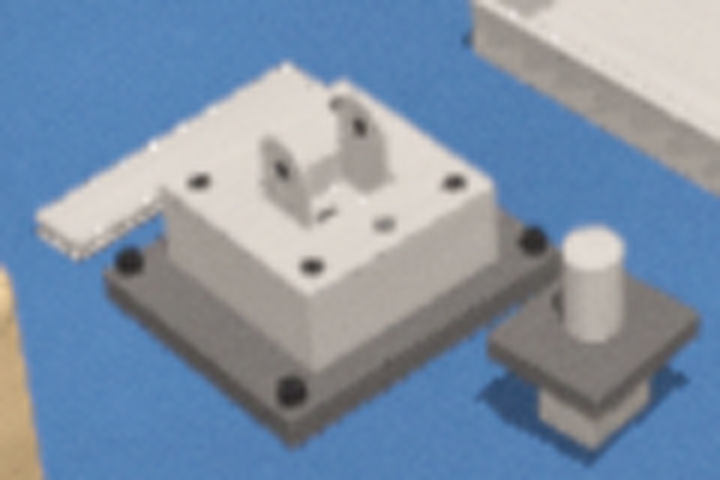

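View pics/z_sjug.png

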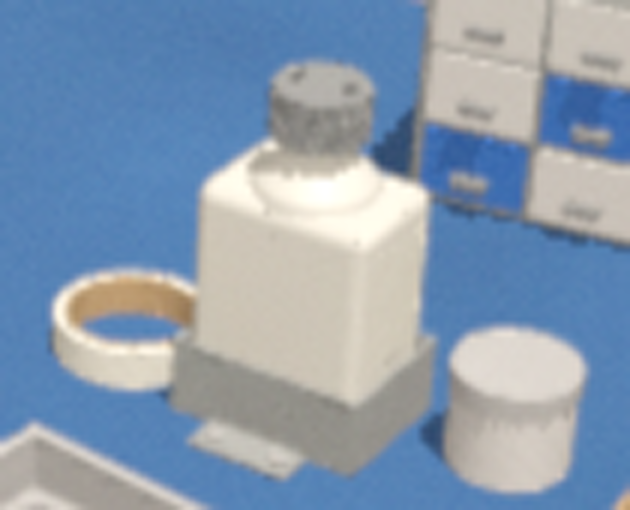

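Run:
```python
from h import *
P=np.load('topP.npy'); S=np.load('sceneP.npy')
def box(P,lo,hi):
    m=np.all((P>lo)&(P<hi),-1)&~np.isnan(P[...,0]); return m
def rect(pts):
    (c,s,a)=cv2.minAreaRect((pts[:,:2]*1000).astype(np.float32)); return np.round(c,1),np.round(s,1),round(a,2),len(pts)
for n,Q in (('top',P),('scene',S)):
    # bench
    for nm,lo,hi in [('bench',(.2,-.5,-.02),(.8,.4,.02)),
      ('dieface',(.38,-.32,.054),(.6,-.15,.066)),
      ('diebase',(.38,-.34,.012),(.6,-.12,.024)),
      ('bracket',(.44,-.26,.070),(.53,-.18,.12)),
      ('trayrim',(.35,-.13,.028),(.75,.13,.042)),
      ('captop',(.45,.17,.190),(.6,.3,.205)),
      ('jugsh',(.42,.12,.130),(.65,.3,.142)),
      ('tin',(.55,.15,.055),(.75,.35,.066)),
      ('tape',(.3,.15,.018),(.48,.35,.032)),
      ('punch',(.55,-.27,.04),(.7,-.12,.1)),
      ('blanks',(.33,-.32,.008),(.42,-.13,.017))]:
        p=Q[box(Q,lo,hi)]
        if len(p)<5: print(n,nm,len(p)); continue
        print(n,nm,'zmed',np.round(np.median(p[:,2]),4),'mean',np.round(p.mean(0)[:2]*1000,1),*rect(p))
```

```text
top bench zmed 0.0006 mean [475.9 -60.2] [500. -50.] [900. 600.] 90.0 87081
top dieface zmed 0.0603 mean [ 494.2 -233.9] [ 494.9 -234.7] [100.6 100.7] 82.48 1702
top diebase zmed 0.0177 mean [ 467.3 -221.8] [ 465.5 -230.9] [151.  190.3] 82.32 1700
top bracket zmed 0.0861 mean [ 493.  -234.5] [ 493.6 -234.2] [44.8 29.6] 83.33 89
top trayrim zmed 0.0373 mean [557.9   1.7] [555.6   0.6] [166.2 246.4] 85.2 967
top captop zmed 0.1969 mean [509.1 240.4] [509.5 241.1] [52.7 52.4] 27.21 578
top jugsh zmed 0.1377 mean [503.6 234.4] [509.6 240.8] [104.9  74.6] 1.07 820
top tin zmed 0.0601 mean [623.4 267. ] [611.  243.9] [124.9  70. ] 61.85 724
top tape zmed 0.0238 mean [407.2 235.2] [416.  237.2] [119.1  89.2] 4.64 488
top punch zmed 0.0495 mean [ 627.9 -221.5] [ 605.6 -222.9] [ 67.9 110.9] 89.87 748
top blanks zmed 0.0122 mean [ 384.5 -215.9] [ 384.6 -215.3] [150.1  32. ] 86.52 875
scene bench zmed 0.0001 mean [ 560.7 -136.9] [500. -50.] [600. 900.] 0.0 33409
scene dieface zmed 0.0596 mean [ 498.8 -242.3] [ 494.  -236.4] [102.5 106.9] 82.68 873
scene diebase zmed 0.0172 mean [ 500.9 -263. ] [ 466.7 -234.1] [150.8 189.2] 83.39 879
scene bracket zmed 0.0813 mean [ 494.7 -236.4] [ 493.4 -235.5] [45.8 31.9] 82.18 117
scene trayrim zmed 0.0356 mean [553.3   1.9] [553.9  -1.2] [169.5 247.8] 85.34 703
scene captop zmed 0.1963 mean [511.6 235.1] [510.2 236. ] [49.  52.1] 31.8 127
scene jugsh zmed 0.1368 mean [520.1 224.3] [511.1 236.2] [103.7  73.4] 1.06 247
scene tin zmed 0.0599 mean [615.9 260.3] [598.7 257.4] [121.4  74.7] 18.61 261
scene tape zmed 0.0226 mean [405.4 221.9] [407.4 218.7] [ 78.2 129.3] 42.24 142
scene punch zmed 0.0493 mean [ 635.1 -231.1] [ 607.6 -227.7] [111.1  67.5] 3.04 588
scene blanks zmed 0.0116 mean [ 382.9 -224.2] [ 382.9 -217. ] [150.   33.5] 88.47 352
```

```bash
cat >> h.py <<'E'
from scipy.spatial.transform import Rotation as Ro
def go(pos,yaw,roll=180,pitch=0):
    """print the move row for TCP target pos (world), yaw deg tool down"""
    s=status.get_state(); R0=Ro.from_euler('xyz',s['eef_rot'],degrees=True)
    R1=Ro.from_euler('xyz',[roll,pitch,yaw],degrees=True)
    t=R0.inv().apply(np.array(pos)-s['tcp_pos'])/.2
    w=(R0.inv()*R1).as_rotvec(degrees=True)/90
    print('t',s['time_s'],'tcp',np.round(s['tcp_pos'],4),'rot',np.round(s['eef_rot'],2),'q',np.round(s['joints'],1),'w',round(s['gripper_width'],4),'F',np.round(s['contact_force'],2))
    print('ROW',np.round(t,4),np.round(w,4))
E
python3 - <<'E'
from h import *
P=np.load('topP.npy')
m=(P[...,0]>.1)&(P[...,0]<.8)&(P[...,1]<-.3)&(P[...,2]>.12)
p=P[m]; 
for x0 in np.arange(.1,.8,.1):
  for y0 in np.arange(-.9,-.3,.1):
    q=p[(p[:,0]>=x0)&(p[:,0]<x0+.1)&(p[:,1]>=y0)&(p[:,1]<y0+.1)]
    if len(q)>5: print(round(x0,1),round(y0,1),len(q),round(q[:,2].max(),3))
go([.494,-.235,.2],172.5)
E
```

```text
0.3 -0.4 244 0.683
0.5 -0.7 34 0.21
0.6 -0.7 367 0.278
0.6 -0.6 1455 0.343
0.7 -0.6 1095 0.359
t 0.1 tcp [ 0.2513 -0.626   0.2257] rot [ 1.7992e+02 -1.0000e-02 -1.5813e+02] q [-51.6  20.6   0.6  -0.  -70.1 -16.5] w 0.0875 F [ 0.27 -0.13  0.56]
ROW [-1.8544  1.3623  0.1303] [ 9.000e-04 -3.000e-04  3.263e-01]
```

Emit:
{"op": "apply_moves", "data": {"moves": [[-0.2, 0.15, 0, 0, 0, 0.04], [-0.4, 0.3, 0, 0, 0, 0.08], [-0.6, 0.45, 0, 0, 0, 0.12], [-0.8, 0.6, 0, 0, 0, 0.16], [-0.93, 0.68, 0, 0, 0, 0.16], [-0.93, 0.68, 0, 0, 0, 0.16]], "hand": -1, "grip_force": 30}}

```text
time_s: 0.85
tcp_pos: [0.3743, -0.4289, 0.2259]
eef_rot: [179.9, -0.0, -172.4]
contact_force: [-0.8, -0.3, -0.1]
gripper_width: 0.0876
```

```bash
python3 -c "
from h import *
go([.494,-.235,.16],172.5)"
```

```text
t 0.85 tcp [ 0.3743 -0.4289  0.2259] rot [ 1.7991e+02 -2.0000e-02 -1.7237e+02] q [-29.2  10.7 -12.9  -0.1 -66.5 -53.1] w 0.0876 F [-0.83 -0.35 -0.13]
ROW [-0.722   0.8808  0.3308] [ 0.001  -0.0003  0.1681]
```

Emit:
{"op": "apply_moves", "data": {"moves": [[-0.18, 0.22, 0.08, 0, 0, 0.05], [-0.36, 0.44, 0.16, 0, 0, 0.1], [-0.54, 0.66, 0.24, 0, 0, 0.15], [-0.66, 0.82, 0.3, 0, 0, 0.168], [-0.722, 0.881, 0.33, 0, 0, 0.168], [-0.722, 0.881, 0.33, 0, 0, 0.168]]}}

```text
time_s: 1.6
tcp_pos: [0.4941, -0.2348, 0.1595]
eef_rot: [179.9, -0.1, 172.6]
contact_force: [-1.1, 0.1, -0.3]
gripper_width: 0.0873
```

Run:
```python
from h import *
go([.494,-.235,.064],172.5)
for n in ("scene","top"):
    p,d=imaging.capture(n); np.save(n+'1.npy',d)
    if n=='top': a=p[170:310,340:470]
    else: a=p[170:310,180:320]
    cv2.imwrite(f'pics/{n}1.png',cv2.resize(a,None,fx=4.2,fy=4.2,interpolation=cv2.INTER_CUBIC))
    s=status.get_state()
    print(n,proj(n,s['tcp_pos']))
```

```text
t 1.6 tcp [ 0.4941 -0.2348  0.1595] rot [ 1.7992e+02 -1.2000e-01  1.7260e+02] q [ -5.   11.8 -20.8  -0.1 -57.5 -92.4] w 0.0873 F [-1.15  0.08 -0.29]
ROW [-4.000e-04 -1.700e-03  4.776e-01] [ 0.0008 -0.0013  0.0011]
scene (np.float64(251.5692628092931), np.float64(223.40657338001222))
top (np.float64(424.3506880473511), np.float64(229.88921700397142))
```

View pics/scene1.png

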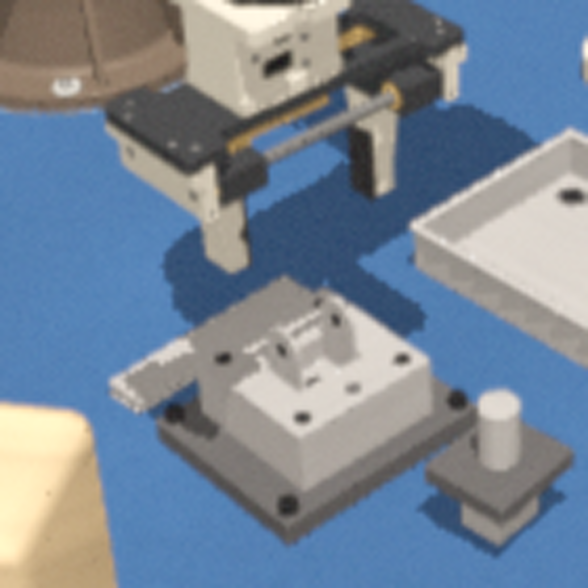

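View pics/top1.png

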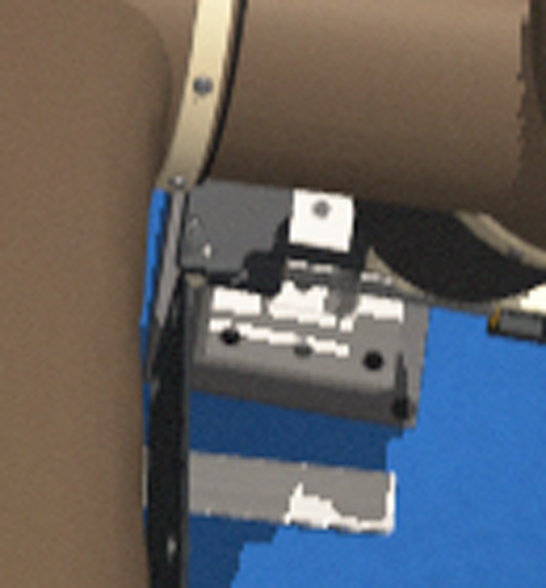

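The scene view shows the fingertips straddling the bracket symmetrically: tip midpoint near (253,224), against (251.6,223.4) from the TCP. I'm going down.

Emit:
{"op": "apply_moves", "data": {"moves": [[0, 0, 0.2, 0, 0, 0], [0, 0, 0.36, 0, 0, 0], [0, 0, 0.47, 0, 0, 0], [0, 0, 0.47, 0, 0, 0]]}}

```text
time_s: 2.2
tcp_pos: [0.4921, -0.2366, 0.0651]
eef_rot: [179.9, -0.2, 172.4]
contact_force: [0.8, -0.1, -0.4]
gripper_width: 0.0879
```

Emit:
{"op": "apply_moves", "data": {"moves": [[0, 0, 0, 0, 0, 0], [0, 0, 0, 0, 0, 0], [0, 0, 0, 0, 0, 0], [0, 0, 0, 0, 0, 0], [0, 0, 0, 0, 0, 0], [0, 0, 0, 0, 0, 0]], "hand": 1, "grip_force": 20}}

```text
time_s: 2.95
tcp_pos: [0.4922, -0.2365, 0.0653]
eef_rot: [179.9, -0.2, 172.4]
contact_force: [-0.3, 1.1, 2.4]
gripper_width: 0.0436
```

Emit:
{"op": "apply_moves", "data": {"moves": [[0, 0, -0.05, 0, 0, 0], [0, 0, -0.12, 0, 0, 0], [0, 0, -0.22, 0, 0, 0], [0, 0, -0.35, 0, 0, 0], [0, 0, -0.45, 0, 0, 0], [0, 0, -0.45, 0, 0, 0]], "grip_force": 25}}

```text
time_s: 3.7
tcp_pos: [0.4937, -0.237, 0.1578]
eef_rot: [179.9, 0.0, 172.4]
contact_force: [0.2, 0.4, -0.6]
gripper_width: 0.0439
```

Run:
```python
from h import *
go([.520,.002,.12],172.5)
p,d=imaging.capture('scene')
cv2.imwrite(f'pics/scene2.png',cv2.resize(p[150:310,180:400],None,fx=3.6,fy=3.6,interpolation=cv2.INTER_CUBIC))
```

```text
t 3.7 tcp [ 0.4937 -0.237   0.1578] rot [1.7994e+02 3.0000e-02 1.7243e+02] q [ -5.2  11.9 -21.   -0.1 -57.1 -92.3] w 0.0439 F [ 0.2   0.37 -0.59]
ROW [0.0272 1.2016 0.19  ] [ 0.0007  0.0003 -0.0007]
```

View pics/scene2.png

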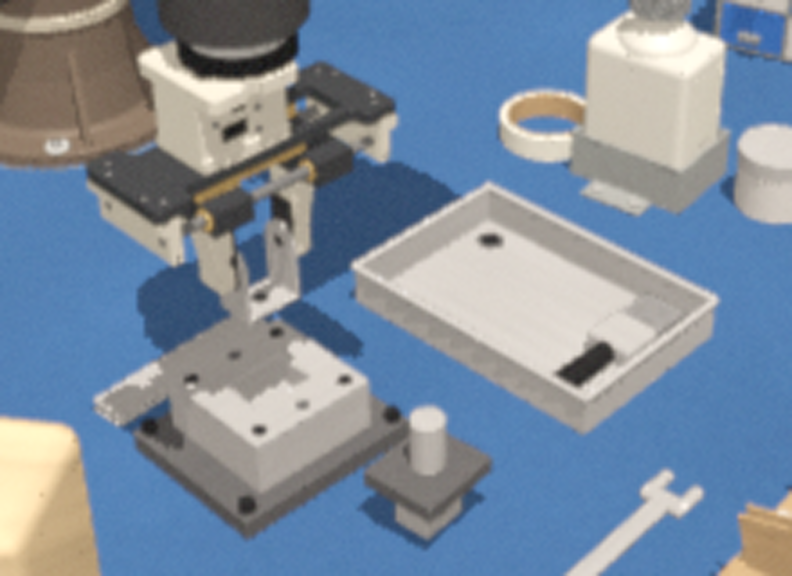

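The bracket hangs level between the fingers at crop (265,280), clear of the die. I'm carrying it to the tray.

Emit:
{"op": "apply_moves", "data": {"moves": [[0, 0.15, 0, 0, 0, 0], [0.01, 0.35, 0, 0, 0, 0], [0.01, 0.58, 0, 0, 0, 0], [0.02, 0.78, 0.05, 0, 0, 0], [0.02, 0.93, 0.05, 0, 0, 0], [0.02, 1.0, 0.05, 0, 0, 0], [0.02, 1.0, 0.05, 0, 0, 0]]}}

```text
time_s: 4.62
tcp_pos: [0.5151, -0.0374, 0.1463]
eef_rot: [179.9, -0.1, 172.5]
contact_force: [0.5, -0.2, -0.7]
gripper_width: 0.044
```

```bash
python3 -c "
from h import *
go([.520,.002,.032],172.5)"
```

```text
t 4.625 tcp [ 0.5151 -0.0374  0.1463] rot [ 1.7993e+02 -1.4000e-01  1.7249e+02] q [ 1.75e+01  9.70e+00 -2.54e+01 -1.00e-01 -5.49e+01 -1.15e+02] w 0.044 F [ 0.5  -0.17 -0.75]
ROW [2.000e-04 1.981e-01 5.715e-01] [ 0.0007 -0.0016 -0.0001]
```

Emit:
{"op": "apply_moves", "data": {"moves": [[0, 0.12, 0.08, 0, 0, 0], [0, 0.2, 0.2, 0, 0, 0], [0, 0.2, 0.35, 0, 0, 0], [0, 0.2, 0.47, 0, 0, 0], [0, 0.2, 0.53, 0, 0, 0], [0, 0.2, 0.55, 0, 0, 0], [0, 0.2, 0.55, 0, 0, 0]]}}

```text
time_s: 5.5
tcp_pos: [0.5205, 0.0021, 0.0367]
eef_rot: [179.9, -0.1, 172.5]
contact_force: [-0.2, 0.1, -1.3]
gripper_width: 0.044
```

Run:
```python
from h import *
go([.520,.002,.032],172.5)
p,d=imaging.capture('scene')
cv2.imwrite(f'pics/scene3.png',cv2.resize(p[150:290,260:400],None,fx=4.2,fy=4.2,interpolation=cv2.INTER_CUBIC))
```

```text
t 5.5 tcp [0.5205 0.0021 0.0367] rot [ 1.7993e+02 -1.1000e-01  1.7248e+02] q [  21.8   18.1  -31.9   -0.2  -40.  -119.1] w 0.044 F [-0.17  0.06 -1.34]
ROW [ 0.0023 -0.0011  0.0237] [ 0.0008 -0.0012 -0.0002]
```

View pics/scene3.png

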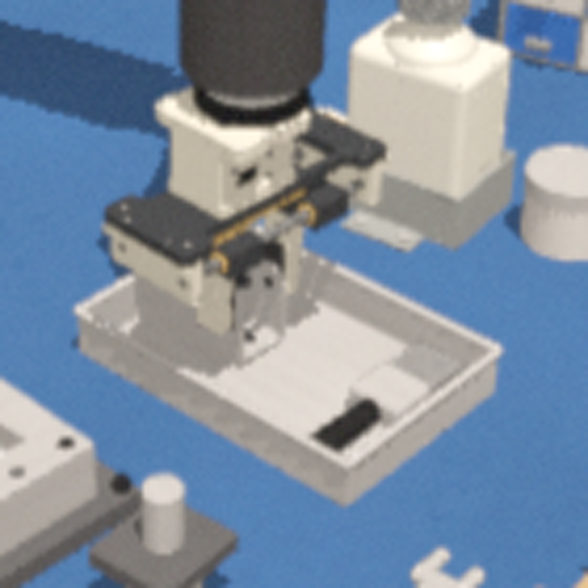

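The bracket is in the tray near its middle, clear of the brush, and about 6 mm above the floor. I'm lowering until it touches.

Emit:
{"op": "apply_moves", "data": {"moves": [[0, 0, 0.01, 0, 0, 0], [0, 0, 0.02, 0, 0, 0], [0, 0, 0.03, 0, 0, 0], [0, 0, 0.03, 0, 0, 0]]}}

```text
time_s: 6.05
tcp_pos: [0.5205, 0.0023, 0.0309]
eef_rot: [179.9, -0.1, 172.5]
contact_force: [0.0, -0.8, -1.3]
gripper_width: 0.0439
```

Emit:
{"op": "apply_moves", "data": {"moves": [[0, 0, 0.005, 0, 0, 0], [0, 0, 0.01, 0, 0, 0], [0, 0, 0.01, 0, 0, 0]]}}

```text
time_s: 6.42
tcp_pos: [0.5208, 0.0024, 0.0302]
eef_rot: [179.9, -0.1, 172.5]
contact_force: [-5.2, 1.7, 14.9]
gripper_width: 0.0439
```

Emit:
{"op": "apply_moves", "data": {"moves": [[0, 0, 0, 0, 0, 0], [0, 0, 0, 0, 0, 0], [0, 0, 0, 0, 0, 0], [0, 0, 0, 0, 0, 0]], "hand": -0.5}}

```text
time_s: 6.92
tcp_pos: [0.5207, 0.0023, 0.03]
eef_rot: [179.9, -0.1, 172.5]
contact_force: [-0.5, -0.0, -0.3]
gripper_width: 0.0655
```

Emit:
{"op": "apply_moves", "data": {"moves": [[0, 0, -0.05, 0, 0, 0], [0, 0, -0.15, 0, 0, 0], [0, 0, -0.35, 0, 0, 0], [0, 0, -0.6, 0, 0, 0], [0, 0, -0.85, 0, 0, 0], [0, 0, -1.0, 0, 0, 0], [0, 0, -1.0, 0, 0, 0]]}}

```text
time_s: 7.8
tcp_pos: [0.5222, 0.0023, 0.2336]
eef_rot: [179.8, 0.2, 172.5]
contact_force: [0.3, 0.1, -0.6]
gripper_width: 0.0657
```

Run:
```python
from h import *
go([.510,.238,.26],172.5)
p,d=imaging.capture('scene')
cv2.imwrite(f'pics/scene4.png',cv2.resize(p[150:290,260:400],None,fx=4.2,fy=4.2,interpolation=cv2.INTER_CUBIC))
```

```text
t 7.8 tcp [0.5222 0.0023 0.2336] rot [179.8    0.24 172.54] q [ 2.180e+01  5.600e+00 -1.800e+01 -1.000e-01 -6.610e+01 -1.192e+02] w 0.0657 F [ 0.3   0.1  -0.56]
ROW [ 0.213  1.161 -0.129] [0.0022 0.0026 0.0004]
```

View pics/scene4.png

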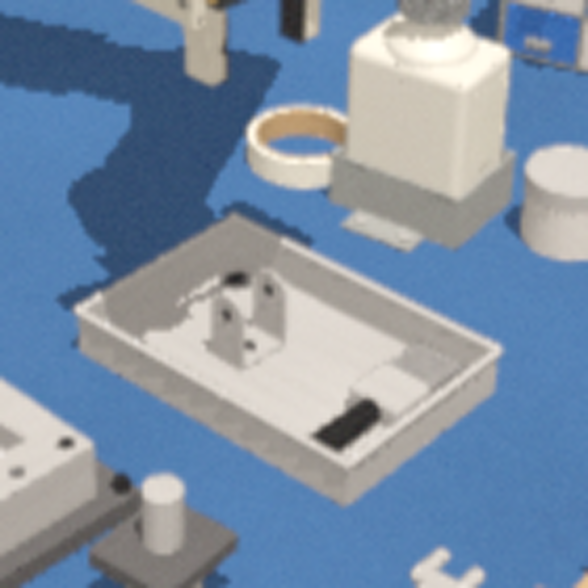

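The bracket is standing in the tray at crop (248,335), let go. Next, the jug.

Emit:
{"op": "apply_moves", "data": {"moves": [[0.04, 0.2, -0.06, 0, 0, 0], [0.08, 0.45, -0.12, 0, 0, 0], [0.12, 0.7, -0.13, 0, 0, 0], [0.17, 0.9, -0.13, 0, 0, 0], [0.19, 1.0, -0.13, 0, 0, 0], [0.19, 1.0, -0.13, 0, 0, 0]], "hand": -1}}

```text
time_s: 8.6
tcp_pos: [0.5091, 0.2061, 0.2572]
eef_rot: [179.9, 0.0, 172.6]
contact_force: [-0.5, -1.4, 0.3]
gripper_width: 0.0876
```

Run:
```python
from h import *
go([.510,.238,.23],172.5)
```

```text
t 8.6 tcp [0.5091 0.2061 0.2572] rot [179.92   0.   172.62] q [ 4.240e+01  7.600e+00 -1.260e+01 -1.000e-01 -6.980e+01 -1.398e+02] w 0.0876 F [-0.53 -1.37  0.32]
ROW [0.0161 0.1587 0.1361] [0.0009 0.     0.0013]
```

Emit:
{"op": "apply_moves", "data": {"moves": [[0.016, 0.1, 0, 0, 0, 0], [0.016, 0.159, 0.07, 0, 0, 0], [0.016, 0.159, 0.136, 0, 0, 0], [0.016, 0.159, 0.136, 0, 0, 0]]}}

```text
time_s: 9.1
tcp_pos: [0.5092, 0.2371, 0.228]
eef_rot: [-179.9, -0.1, 172.6]
contact_force: [-0.3, -0.1, 0.2]
gripper_width: 0.0877
```

Run:
```python
from h import *
go([.510,.238,.17],172.5)
s=status.get_state()
R=Ro.from_euler('xyz',s['eef_rot'],degrees=True).as_matrix()
for n,(v0,v1,u0,u1) in (("scene",(110,220,310,420)),("top",(140,300,140,270))):
    p,d=imaging.capture(n)
    for k in (-.044,0,.044): 
        X=s['tcp_pos']+R[:,1]*k; print(n,k,(np.array(proj(n,X))-[u0,v0])*5)
    cv2.imwrite(f'pics/{n}5.png',cv2.resize(p[v0:v1,u0:u1],None,fx=5,fy=5,interpolation=cv2.INTER_CUBIC)[:600])
    if n=='top': np.save('top5.npy',d)
```

```text
t 9.1 tcp [0.5092 0.2371 0.228 ] rot [-1.7993e+02 -1.4000e-01  1.7259e+02] q [ 4.490e+01  1.000e+01 -1.360e+01 -1.000e-01 -6.660e+01 -1.423e+02] w 0.0877 F [-0.27 -0.05  0.24]
ROW [-0.004   0.0055  0.29  ] [-0.0007 -0.0016  0.001 ]
scene -0.044 [220.3265381  145.67651223]
scene 0 [268.08070708 123.87363347]
scene 0.044 [314.04178741 102.88941611]
top -0.044 [328.38250108 349.71808555]
top 0 [214.82740134 329.95912261]
top 0.044 [101.61085445 310.25906899]
```

View pics/scene5.png

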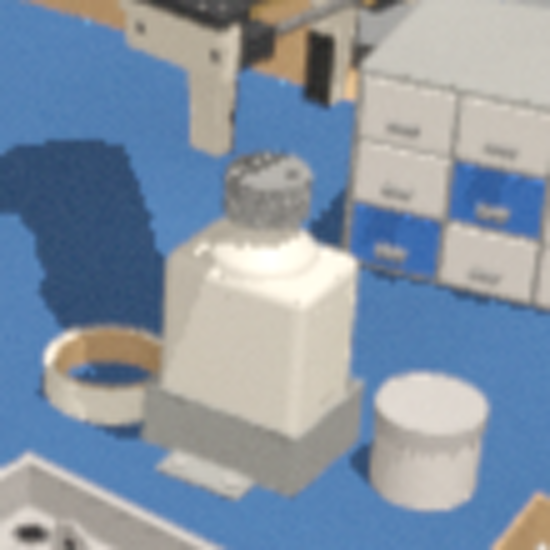

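View pics/top5.png

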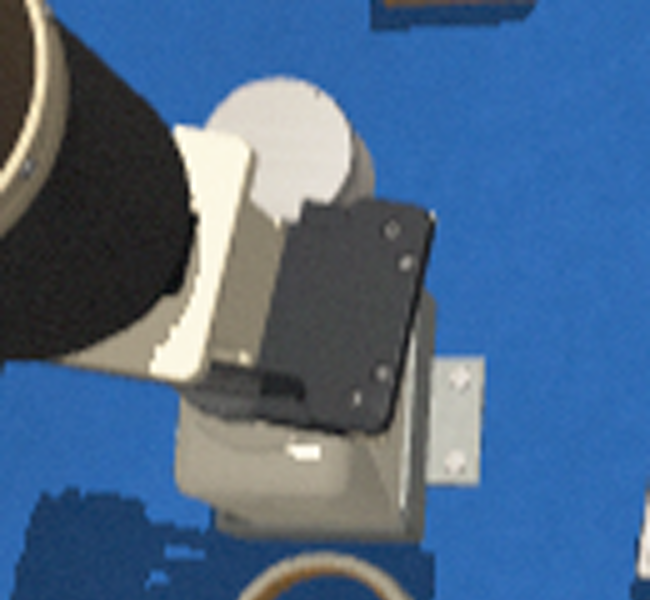

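Emit:
{"op": "apply_moves", "data": {"moves": [[-0.002, 0.005, 0.1, 0, 0, 0], [-0.004, 0.005, 0.2, 0, 0, 0], [-0.004, 0.005, 0.27, 0, 0, 0], [-0.004, 0.005, 0.3, 0, 0, 0], [-0.004, 0.005, 0.3, 0, 0, 0]]}}

```text
time_s: 9.82
tcp_pos: [0.5111, 0.2384, 0.1699]
eef_rot: [180.0, -0.0, 172.6]
contact_force: [0.7, -0.4, -0.8]
gripper_width: 0.0876
```

Emit:
{"op": "apply_moves", "data": {"moves": [[0, 0, 0, 0, 0, 0], [0, 0, 0, 0, 0, 0], [0, 0, 0, 0, 0, 0], [0, 0, 0, 0, 0, 0], [0, 0, 0, 0, 0, 0]], "hand": 1, "grip_force": 12}}

```text
time_s: 10.45
tcp_pos: [0.5115, 0.2391, 0.1703]
eef_rot: [179.9, 0.0, 172.6]
contact_force: [-0.1, 2.2, 1.1]
gripper_width: 0.0523
```

Emit:
{"op": "apply_moves", "data": {"moves": [[0, 0, 0, 0, 0, 0], [0, 0, 0.01, 0, 0, 0], [0, 0, 0.02, 0, 0, 0], [0, 0, 0.03, 0, 0, 0], [0, 0, 0.034, 0, 0, 0], [0, 0, 0.034, 0, 0, 0]], "grip_force": 45}}

```text
time_s: 11.2
tcp_pos: [0.5121, 0.2396, 0.1647]
eef_rot: [179.8, 0.1, 172.6]
contact_force: [-3.0, 2.8, 9.4]
gripper_width: 0.0513
```

Run:
```python
from h import *
go([.510,.238,.17],172.5)
```

```text
t 11.2 tcp [0.5121 0.2396 0.1647] rot [1.7982e+02 1.3000e-01 1.7264e+02] q [  44.9   13.   -18.5   -0.   -58.3 -142.3] w 0.0513 F [-2.96  2.82  9.44]
ROW [ 0.0091 -0.0091 -0.0266] [0.002  0.0014 0.0016]
```

Emit:
{"op": "apply_moves", "data": {"moves": [[0, 0, 0.01, 0, 0, 0], [0, 0, 0.01, 0, 0, -0.06], [0, 0, 0.01, 0, 0, -0.14], [0, 0, 0.01, 0, 0, -0.22], [0, 0, 0.01, 0, 0, -0.3], [0, 0, 0.01, 0, 0, -0.33], [0, 0, 0.01, 0, 0, -0.33]]}}

```text
time_s: 12.08
tcp_pos: [0.5129, 0.2404, 0.1642]
eef_rot: [179.9, 0.4, -157.6]
contact_force: [-2.2, 3.1, 10.6]
gripper_width: 0.0518
```

Run:
```python
from h import *
go([.510,.238,.17],232.5)
print(status.get_state()['moment'])
p,d=imaging.capture('scene')
cv2.imwrite('pics/scene6.png',cv2.resize(p[110:220,310:420],None,fx=5,fy=5,interpolation=cv2.INTER_CUBIC))
```

```text
t 12.075 tcp [0.5129 0.2404 0.1642] rot [ 179.88    0.36 -157.58] q [  44.9   13.   -18.6    0.   -58.  -112.5] w 0.0518 F [-2.19  3.13 10.61]
ROW [ 0.0177 -0.0057 -0.0292] [ 3.000e-04  4.200e-03 -3.342e-01]
[1.14553427 0.90054576 0.05059668]
```

View pics/scene6.png

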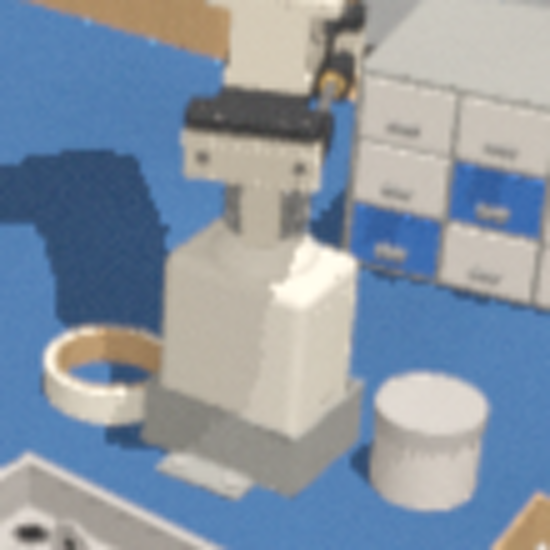

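Emit:
{"op": "apply_moves", "data": {"moves": [[0, 0, 0.008, 0, 0, -0.06], [0, 0, 0.008, 0, 0, -0.14], [0, 0, 0.008, 0, 0, -0.22], [0, 0, 0.008, 0, 0, -0.3], [0, 0, 0.008, 0, 0, -0.34], [0, 0, 0.008, 0, 0, -0.34], [0, 0, 0.008, 0, 0, -0.34]]}}

```text
time_s: 13.0
tcp_pos: [0.5128, 0.2409, 0.1637]
eef_rot: [-179.9, 0.4, -127.0]
contact_force: [-6.1, 2.6, 10.8]
gripper_width: 0.0515
```

Run:
```python
from h import *
go([.511,.240,.25],232.5)
print(status.get_state()['moment'])
```

```text
t 13.0 tcp [0.5128 0.2409 0.1637] rot [-179.92    0.43 -126.97] q [ 45.   13.  -18.6   0.  -57.9 -81.9] w 0.0515 F [-6.06  2.61 10.76]
ROW [ 0.0057  0.004  -0.4315] [-0.0008  0.0048  0.0059]
[1.08441426 2.0601703  0.09383834]
```

Emit:
{"op": "apply_moves", "data": {"moves": [[0, 0, -0.01, 0, 0, 0], [0, 0, -0.025, 0, 0, 0], [0, 0, -0.045, 0, 0, 0], [0, 0, -0.055, 0, 0, 0], [0, 0, -0.055, 0, 0, 0]]}}

```text
time_s: 13.62
tcp_pos: [0.5124, 0.2406, 0.1743]
eef_rot: [-179.9, 0.4, -127.0]
contact_force: [-2.3, 2.1, -0.1]
gripper_width: 0.0517
```

Run:
```python
from h import *
go([.511,.240,.25],233)
p,d=imaging.capture('scene')
cv2.imwrite('pics/scene7.png',cv2.resize(p[110:220,310:420],None,fx=5,fy=5,interpolation=cv2.INTER_CUBIC))
```

```text
t 13.625 tcp [0.5124 0.2406 0.1743] rot [-179.95    0.38 -126.99] q [ 45.   12.5 -17.8  -0.  -59.3 -81.9] w 0.0517 F [-2.32  2.07 -0.11]
ROW [ 0.0038  0.0035 -0.3783] [-0.0006  0.0042  0.0002]
```

View pics/scene7.png

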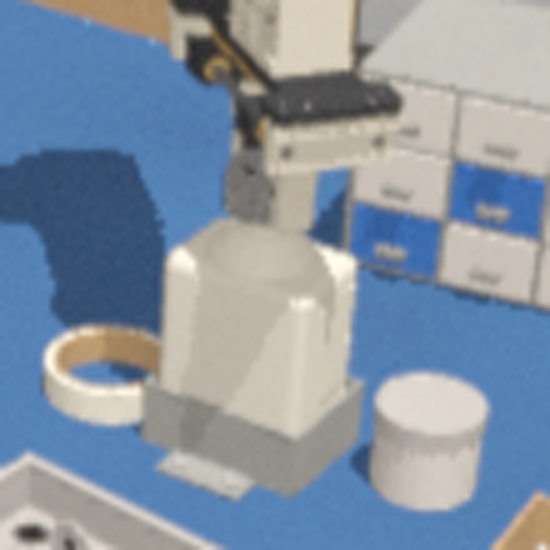

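Emit:
{"op": "apply_moves", "data": {"moves": [[0, 0, -0.03, 0, 0, 0], [0, 0, -0.06, 0, 0, 0], [0, 0, -0.1, 0, 0, 0], [0, 0, -0.15, 0, 0, 0], [0, 0, -0.21, 0, 0, 0], [0, 0, -0.27, 0, 0, 0], [0.0, 0, -0.33, 0, 0, 0], [0.003, 0.003, -0.36, 0, 0.004, 0], [0.003, 0.003, -0.36, 0, 0.004, 0], [0.003, 0.003, -0.36, 0, 0.004, 0]]}}

```text
time_s: 14.92
tcp_pos: [0.511, 0.24, 0.2458]
eef_rot: [-180.0, -0.0, -127.0]
contact_force: [0.1, -0.5, -0.3]
gripper_width: 0.0517
```

Run:
```python
from h import *
go([.511,.240,.246],233)
p,d=imaging.capture('scene')
cv2.imwrite('pics/scene8.png',cv2.resize(p[90:290,250:420],None,fx=3,fy=3,interpolation=cv2.INTER_CUBIC))
t,dt=imaging.capture('top'); cv2.imwrite('pics/top8.png',t); np.save('top8.npy',dt); np.save('scene8.npy',d)
```

```text
t 14.925 tcp [0.511  0.24   0.2458] rot [-1.7996e+02 -3.0000e-02 -1.2698e+02] q [ 45.1   9.5 -11.8   0.  -68.7 -82.1] w 0.0517 F [ 0.09 -0.47 -0.26]
ROW [ 0.     -0.0003 -0.0009] [-0.0004 -0.0003  0.0002]
```

View pics/scene8.png

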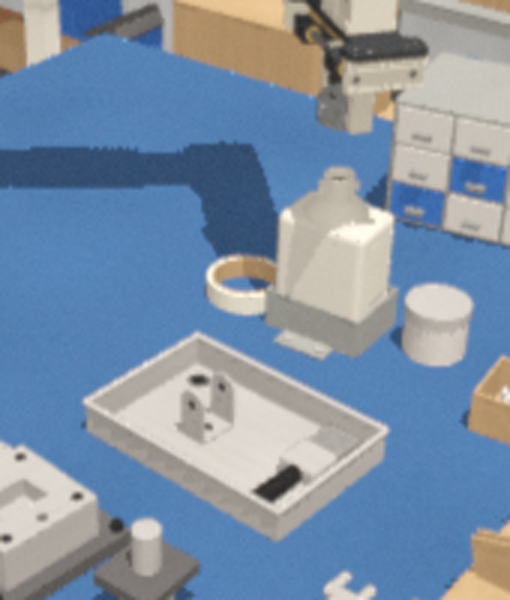

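View pics/top8.png

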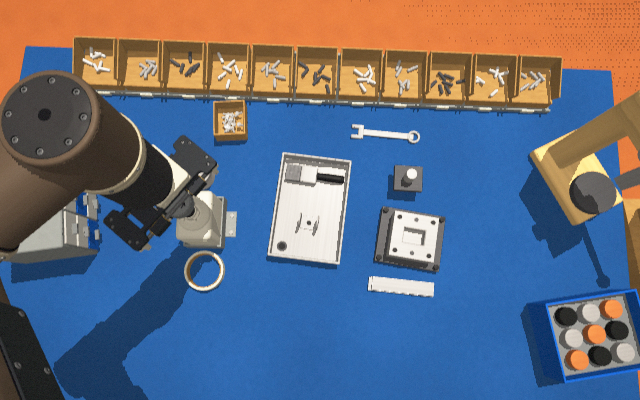

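The cap is in the gripper above the open neck (crop (340,172)), the jug is in its holder, and the bracket is standing in the tray. I'll check the numbers before handing in.

Run:
```python
from h import *
S=cloud('scene',np.load('scene8.npy'))
def sel(lo,hi): return S[np.all((S>lo)&(S<hi),-1)]
for nm,lo,hi in [('rim',(.47,.2,.177),(.55,.28,.19)),('shoulder',(.42,.12,.13),(.65,.3,.142)),('cap',(.47,.2,.235),(.55,.28,.28)),('bracket',(.48,-.04,.02),(.56,.05,.07))]:
    p=sel(lo,hi); print(nm,len(p),np.round(p.min(0),4),np.round(p.max(0),4),np.round(np.median(p,0),4))
s0=cloud('scene',np.load('scene0.npy')); p=s0[np.all((s0>(.42,.12,.13))&(s0<(.65,.3,.142)),-1)]; print('shoulder0',len(p),np.round(p.min(0),4),np.round(p.max(0),4))
print('rimpx',proj('scene',[.511,.2395,.1835]),status.get_state()['contact_force'],status.get_state()['qd'])
a=cv2.imread('pics/top0.png').astype(int);b=cv2.imread('pics/top8.png').astype(int)
for nm,(u0,u1,v0,v1) in dict(punch=(385,430,160,200),blanks=(360,442,272,302),wrench=(345,425,118,145),carton=(208,250,96,145),brush=(282,350,155,190),tape=(180,230,248,295)).items():
    print(nm,np.abs(a-b)[v0:v1,u0:u1].mean().round(2))
```

```text
rim 52 [0.4929 0.2167 0.1772] [0.5261 0.258  0.1848] [0.5091 0.2344 0.1805]
shoulder 250 [0.4591 0.1977 0.13  ] [0.5632 0.2729 0.1418] [0.5336 0.2145 0.1369]
cap 236 [0.4702 0.2028 0.2426] [0.5491 0.2586 0.2798] [0.515  0.2151 0.2662]
bracket 172 [ 0.5021 -0.0235  0.0206] [0.54   0.026  0.0611] [ 0.521  -0.0154  0.0392]
shoulder0 247 [0.4596 0.1989 0.13  ] [0.5625 0.2735 0.142 ]
rimpx (np.float64(363.58800494989316), np.float64(147.9162843575548)) [ 0.29444767 -0.29468186 -0.38284451] [ 0.0164309  -0.06333647  0.11734187  0.05447497 -0.02909149 -0.02771346]
punch 7.01
blanks 8.43
wrench 7.9
carton 7.72
brush 8.3
tape 14.32
```

```bash
python3 -c "
from plant import r,status
print(r.close_job()); s=status.get_state(); print(s['time_s'],s['tcp_pos'],s['gripper_width'])"
```

```text
the job is handed in; nothing more can be done
None
the job is handed in; nothing more can be done
```

I finished both parts of the task and handed the job in at about 15 s of robot time; the close call reports no verdict.

- **Bracket:** I gripped it across its legs, lifted it out of the die and lowered it until it touched the tray floor (about 15 N). After release, the pictures show it standing free near the tray spot, clear of the brush.
- **Cap:** I gripped it at 45 N and pushed it down about 6 mm, with 9–11 N on the wrist. I then turned it 60° anticlockwise while holding it down. It lifted with no pull on the jug, so it was free.
- **Final checks:**
  - The cap is held level, jaws at 51.7 mm, with its underside about 6 cm above the rim and within about 3 mm of the neck axis.
  - The jug's shoulder is where it was at the start, to within about 1–2 mm.
  - The punch, blanks, wrench, carton and brush are unchanged in the before and after top pictures. The tape differs more between the two, which I put down to the arm's shadow; I did not measure it or the tin separately.
- **Disagreement:** the two cameras placed the jug 4–5 mm apart in y. I aimed midway and let the jaws centre on the cap, and the side forces stayed at about 6 N or less.

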